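# Gauge the platen gap of a compression tester

### The job

The height scale of the yellow compression tester cannot be trusted, so find the gap under its floating platen with the aluminium gauge plates: starting with the thinnest, try them under it until one just fits, so that the platen rides up and rests on the plate instead of hanging clear above it. Slide that plate fully home against the back stop, square and central under the platen, and leave it there. Finish with the other plates back flat in their case, and do not disturb the other things on the bench.

Things in the scene. Friction and masses are not known exactly. Their poses are not given: they have to be found in the camera images.
- base: Fixed compression tester: black deck 225 x 235 mm, 18 mm thick, with a yellow tower. Origin on the bench below the centre of the platen, z up; +x is the direction in which a gauge is slid in (roughly away from the robot). Deck: x -130 to +95, y -70 to +165 mm. Tower: x -65 to +55, y +75 to +160 mm, 378 mm high.
- spot (a point): Point on the deck's top face, 18 mm above the bench, exactly below the centre of the platen; axes as base (+x: slide-in direction). Above it hangs the grey load head, x -40 to +30, y -28 to +28 mm; its underside stands 31 to 39 mm and its top 75 to 83 mm above the deck, differently each time.
- platen (a joint): Lift in m (the tester's reading) of the floating platen, a 0.2 kg steel disc below the load head, 24 mm across underneath, its edge sloping up 4.5 mm to 39 mm across. Hanging free (0) it leaves an unknown gap of 7 to 15 mm. A plate 0 to 4.5 mm thicker than the gap, pushed with 3 to 8 N, lifts it by the difference (stop at 0.0045); a thicker one is stopped dead; a thinner one lies loose.
- case: Fixed black gauge case 224 (x) x 208 (y) x 26 mm high; origin under its centre. Three bays along x, 52 x 208 mm, centred at y -70, 0, +70 mm; bay floor 6 mm above the bench, walls 20 mm above the floor. A finger trough 60 mm wide (x -30 to +30) crosses the middle at floor level from side to side, so a plate in its bay can be gripped only across its middle.
- gauge_10: Thinnest gauge plate: aluminium bar 200 mm long (x) x 44 mm wide (y) x 10 mm thick, 0.24 kg, one dark dot near the tail. Origin at the centre of its underside; nose at +x, tail (dots) at -x. Lies flat in one of the bays, nose away from the robot. Held across its middle it goes only a little way in below the platen before the gripper meets the load head; to go home it is taken again near the tail.
- gauge_14: Middle gauge plate: the same, 14 mm thick, 0.33 kg, two dark dots at the tail.
- gauge_18: Thickest gauge plate: the same, 18 mm thick, 0.43 kg, three dark dots at the tail.
- probe: Bystander: small spare steel probe, 32 mm diameter, 50 mm high, standing on the deck beside the tower. Origin under its foot.
- spanner: Bystander: spanner 120 mm long lying on the bench. Origin at its middle.
- beaker: Bystander: glass beaker, 72 mm diameter, 90 mm high. Origin under its centre.
- jar: Bystander: amber jar, 64 mm diameter, 85 mm high. Origin under its centre.
- solvent: Bystander: glass solvent bottle, 86 mm diameter, 190 mm high. Origin under its centre.
- tipbox: Bystander: pipette tip box 85 x 122 mm, 71 mm high. Origin under its centre.
- timer: Bystander: flat white timer 60 x 75 mm, 20 mm high. Origin under its centre.
- stop (a point): Middle of the foot of the back stop's face, at x +75 mm from spot on the deck: a steel bar across the deck, 70 mm wide (y -35 to +35) and 14 mm high; a gauge is fully home when its nose touches this face.
Not all that is in view belongs to the job. Leave any turquoise look-alike of the gauge_14 alone.

How it is judged:
On the way:
1. The thinnest gauge is tried first: its nose goes in under the platen (x of gauge_10 in the frame of spot between -0.11 and 0 m and y of gauge_10 in the frame of spot between -0.015 and 0.015 m and z of gauge_10 in the frame of spot between -0.004 and 0.008 m), for 0.1 s.
At the end, for the whole second after the job is handed in: One gauge plate is released at rest flat on the deck, the platen lifted by it (over 0.15 mm), nose within 6 mm of the back stop, within 10 mm of centre and square within 0.12 rad. The two others lie at rest flat on the floor of the case's bays (value of joint platen above 0.00015 m and ((x of gauge_10 in the frame of spot between -0.031 and -0.021 m and y of gauge_10 in the frame of spot between -0.01 and 0.01 m and z of gauge_10 in the frame of spot below 0.003 m and angle between the x axis of gauge_10 and the x axis of base, either way round below 0.12 rad and linear speed of each of gauge_10, gauge_14, gauge_18 below 0.02 m/s and angle between each of gauge_10, gauge_14, gauge_18's own z axis and vertical below 0.07 rad and x of gauge_14 in the frame of case between -0.012 and 0.012 m and y of gauge_14 in the frame of case between -0.085 and 0.085 m and z of each of gauge_14, gauge_18 in the frame of case below 0.01 m and x of gauge_18 in the frame of case between -0.012 and 0.012 m and y of gauge_18 in the frame of case between -0.085 and 0.085 m) or (x of gauge_14 in the frame of spot between -0.031 and -0.021 m and y of gauge_14 in the frame of spot between -0.01 and 0.01 m and z of gauge_14 in the frame of spot below 0.003 m and angle between the x axis of gauge_14 and the x axis of base, either way round below 0.12 rad and linear speed of each of gauge_14, gauge_10, gauge_18 below 0.02 m/s and angle between each of gauge_14, gauge_10, gauge_18's own z axis and vertical below 0.07 rad and x of gauge_10 in the frame of case between -0.012 and 0.012 m and y of gauge_10 in the frame of case between -0.085 and 0.085 m and z of each of gauge_10, gauge_18 in the frame of case below 0.01 m and x of gauge_18 in the frame of case between -0.012 and 0.012 m and y of gauge_18 in the frame of case between -0.085 and 0.085 m) or (x of gauge_18 in the frame of spot between -0.031 and -0.021 m and y of gauge_18 in the frame of spot between -0.01 and 0.01 m and z of gauge_18 in the frame of spot below 0.003 m and angle between the x axis of gauge_18 and the x axis of base, either way round below 0.12 rad and linear speed of each of gauge_18, gauge_10, gauge_14 below 0.02 m/s and angle between each of gauge_18, gauge_10, gauge_14's own z axis and vertical below 0.07 rad and x of gauge_10 in the frame of case between -0.012 and 0.012 m and y of gauge_10 in the frame of case between -0.085 and 0.085 m and z of each of gauge_10, gauge_14 in the frame of case below 0.01 m and x of gauge_14 in the frame of case between -0.012 and 0.012 m and y of gauge_14 in the frame of case between -0.085 and 0.085 m))); the robot touches nothing.
It fails at once if A bystander is moved more than 30 mm or tipped (distance of any of probe, spanner, beaker, jar, solvent, tipbox, timer from where it was at the start of the episode above 0.03 m or angle between any of probe, beaker, jar, solvent's own z axis and vertical above 0.5 rad).
It fails at once if A thicker plate is put under the platen before the thinnest has left its place (distance of gauge_10 from where it was at the start of the episode below 0.0001 m and ((x of gauge_14 in the frame of spot between -0.11 and 0 m and y of gauge_14 in the frame of spot between -0.015 and 0.015 m and z of gauge_14 in the frame of spot between -0.004 and 0.008 m) or (x of gauge_18 in the frame of spot between -0.11 and 0 m and y of gauge_18 in the frame of spot between -0.015 and 0.015 m and z of gauge_18 in the frame of spot between -0.004 and 0.008 m))).
It also fails if it takes over 72 s, if anything falls off the work surface, if the arm or the gripper's body presses on something with over 40 N, if the wrist force passes 120 N, or if a joint passes its speed limit or range.

### The arm

A 7-joint arm with a two-finger parallel gripper is mounted at the origin on the work surface. World frame = base frame: x ahead of the robot, y to its left, z up, the work surface at z = 0. Lengths are in m, angles in rad, forces in N, time in s.
With the tool pointing down it reaches from about 0.4 to 0.875 m from the base axis. Payload 19.3 kg.
Tool frame: the origin (TCP) lies on the mounting face of the last link; the fingertips stand 173 mm ahead of it and the grasp point (between the pads) lies 155 mm ahead of it; z points along the fingers, y is the line along which they close (so a half turn about z gives the same grasp; the last joint's range is limited). The gripper opens to 85 mm and grips with 20 to 120 N. Pads are 22 mm wide; open, the fingers measure 114 mm over their backs; the gripper's body (76 mm by 85 mm) begins 54 mm behind the grasp point. The pads swing forward as they close: fully open they stand 13 mm farther back than shut.
Start: joints at [-1.331, 0.521, -0.036, 1.599, 0.021, 1.021, -0.113], TCP at [0.191, 0.595, 0.405] pointing down, gripper open.
Joint ranges: [-2.91, 2.91], [-0.3, 2.13], [-1.5, 1.42], [0.17, 2.43], [-1.26, 4.41], [0.16, 1.93], [-2.52, 2.52]. Speed limits (rad/s): [1.89, 1.89, 2.39, 2.39, 3.01, 3.01, 3.01].

### API

Orientations are given as [roll, pitch, yaw] about the fixed x, y, z axes, in that order (R = Rz(yaw) Ry(pitch) Rx(roll)).
In Python, from workcell import bot, vision gives the robot as it stands.
- The arm moves only by the shell command python3 -m creep 'ROWS' [FORCE]. ROWS is JSON, a list that holds one entry, the list of rows, each a list of 7 numbers: the opening, from -1 (shut) to 1 (fully open), then the shift along the tool's x, y, z in cm, then the turn, a rotation vector about the tool's x, y, z in rad. In form: [[[grip, tx, ty, tz, rx, ry, rz], ...]]. A call has 1 to 12 rows; each row shifts and turns the commanded pose from where the row before left it, along the tool's axes as they then stand; what a row does not reach is not made up. A row lasts 1/8 s, in which the tool goes at most 62.5 mm and 10.7 degrees, less where a joint would pass 70% of its speed; a pose out of reach is approached as far as the arm can. A call with a gripper value outside its range is refused whole. The fingers move at their own pace and stop on an object; FORCE is the grip in N (left out, the last holds). Time passes only in rows, so rows that do not move let the fingers close. It gives the time, the measured TCP pose, the force, the opening and the grip force at its end, in the units of the state.
- bot.observe(): the state, without advancing time (a new reading comes with each control period).
- vision.grab_frame(name): name is "scene" or "top"; returns a dict with "image" (384x512x3 uint8, blue, green, red), "depth" (384x512 float32, m along the optical axis (not along the pixel's ray), 0 where there is no reading), "fovy" (degrees; the focal length in pixels is half the picture's height over the tangent of half this angle, whatever the lens; pixels are square), "cx", "cy" (the principal point, pixels), "k1" (the pictures are not rectified: a ray, as slopes to the right and down, at radius r is drawn at 1 + k1 r^2 times it, then the intrinsics apply), "cam_to_world" (4x4, takes a point from camera to world coordinates). Camera axes: x right, y down, z forward; pixel columns grow to the right and rows downward; lengths in m; the calibration is good to about 2 mm. A picture is of the moment at which its call begins.
- bot.job_done(): hands the job in; it is judged then, once.
The state is a dict: "clock": time; "qpos": joint angles; "qd": joint speeds; "joint_efforts": joint torques, N m; "position": TCP position; "tool_rot": TCP orientation; "force": force on the tool from outside, world axes, zero at the start; "moment": the same for the moment, N m; "grip_width": finger opening in m; "finger_force": force on a finger pad.
Only numpy, scipy, OpenCV 4.12 (cv2) and the standard library are available. Lean on these libraries where they do the work, as an engineer would, in place of code of your own. Each camera call takes 0.05 s, during which the arm holds its last target. There are 200 camera calls.

## Working session

There is one attempt and no reset: what is moved stays moved. The work goes in short steps, Python scripts to look and compute and a shell command to move; the robot and the scene stay as the last step left them, time stands still between calls to the robot, and variables do not carry over. Pictures are saved under pics/ and viewed, at most 10 in all, crops included, and the job is handed in when it is done.

```bash
ls; mkdir -p pics; cat > h.py <<'E'
import numpy as np, cv2
from workcell import bot, vision
def grab(n, f=None):
    d=vision.grab_frame(n)
    if f: cv2.imwrite('pics/'+f,d['image'])
    return d
def K(d):
    f=d['image'].shape[0]/2/np.tan(np.radians(d['fovy'])/2)
    return f
def rays(d,uv):
    f=K(d); uv=np.atleast_2d(np.array(uv,float))
    p=(uv-[d['cx'],d['cy']])/f; s=p.copy()
    for _ in range(20): s=p/(1+d['k1']*(s**2).sum(1,keepdims=True))
    T=np.array(d['cam_to_world']); r=np.c_[s,np.ones(len(s))]
    return T[:3,3], r@T[:3,:3].T, r
def onplane(d,uv,z):
    o,w,_=rays(d,uv); return o+w*((z-o[2])/w[:,2])[:,None]
def cloud(d):
    h,w=d['depth'].shape; u,v=np.meshgrid(np.arange(w),np.arange(h))
    o,wr,_=rays(d,np.c_[u.ravel(),v.ravel()])
    return (o+wr*d['depth'].reshape(-1,1)).reshape(h,w,3)
E
python3 - <<'E'
from h import *
for n in('scene','top'):
    d=grab(n,n+'0.png'); np.set_printoptions(precision=4,suppress=True)
    print(n,d['fovy'],d['cx'],d['cy'],d['k1'],np.array(d['cam_to_world']).tolist())
    np.save(n+'0.npy',d,allow_pickle=True)
print(bot.observe())
E
```

```text
pics
scene 43.87994342316209 255.02229864362258 197.14452487768884 -0.03785485237187712 [[-0.4632130233988869, 0.6132465529902723, -0.6398143169695497, 1.5103489117048097], [0.8860197805297817, 0.30409649911957887, -0.3499918109515899, 0.5654118682343118], [-0.020065977763860834, -0.7290089056169102, -0.6842100350532834, 1.1134661961205887], [0.0, 0.0, 0.0, 1.0]]
top 56.65294800829997 255.11893629925504 189.31732019313705 0.01900421094034434 [[0.0011708763358386897, -0.9888128878631173, 0.1491566352677907, 0.37587447172914934], [-0.999991222408866, -0.0017578200470742128, -0.0038033109134415896, 0.0380354148552663], [0.004022953371389364, -0.14915087282508493, -0.9888062666577752, 1.0245144607019379], [0.0, 0.0, 0.0, 1.0]]
{'clock': 0.1, 'qpos': array([-1.3312,  0.522 , -0.0363,  1.5999,  0.0212,  1.0211, -0.1128]), 'qd': array([-0.0021, -0.0003,  0.0002, -0.0009,  0.0019,  0.0014, -0.0001]), 'joint_efforts': array([  0.0039, -92.8479,   1.9841, -37.0537,   0.0181,   0.0052,
        -0.    ]), 'position': array([0.1905, 0.5951, 0.4042]), 'tool_rot': array([-3.1406,  0.0001,  2.8318]), 'force': array([ 0.5202, -0.3592,  0.1752]), 'moment': array([ 0.0467,  0.0289, -0.0386]), 'finger_force': 0.0, 'grip_width': 0.08525553117619813}
```

View pics/scene0.png

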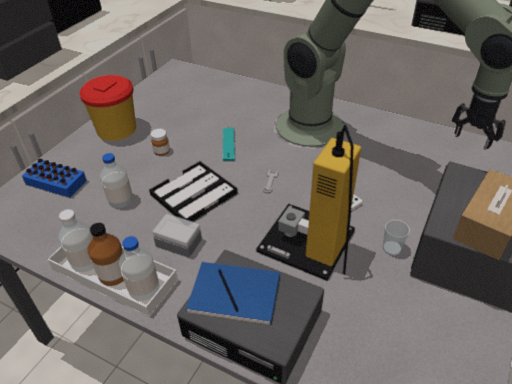

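View pics/top0.png

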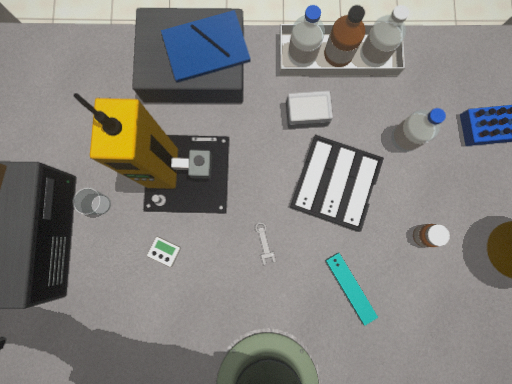

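The top view shows the case at (338,183) with three silver plates, the tester's deck at (187,174), the load head at (200,163), the back stop at (204,139), the probe at (158,200), the spanner at (265,243) and the timer at (164,252). The bar at (350,288) is turquoise, so it is the look-alike and I'll leave it alone. Next I'll enlarge the case and the head, and measure both.

```bash
cat > m.py <<'E'
from h import *
np.set_printoptions(precision=4,suppress=True)
t=np.load('top0.npy',allow_pickle=True).item(); s=np.load('scene0.npy',allow_pickle=True).item()
a=cv2.resize(t['image'][130:235,285:390],(400,400),interpolation=cv2.INTER_CUBIC)
b=cv2.resize(t['image'][120:225,135:240],(400,400),interpolation=cv2.INTER_CUBIC)
cv2.imwrite('pics/crop1.png',np.hstack([a,b]))
def silver(d,roi,th):
    im=d['image']; x0,y0,x1,y1=roi; m=np.zeros(im.shape[:2],np.uint8)
    hsv=cv2.cvtColor(im,cv2.COLOR_BGR2HSV); m[y0:y1,x0:x1]=((hsv[...,2]>th)&(hsv[...,1]<60))[y0:y1,x0:x1]
    return m
for n,d,roi in(('top',t,(294,138,382,228)),('scene',s,(152,165,236,218))):
    P=cloud(d); m=silver(d,roi,165)
    cs,_=cv2.findContours(m,cv2.RETR_EXTERNAL,cv2.CHAIN_APPROX_NONE)
    for c in cs:
        if cv2.contourArea(c)<200: continue
        mm=np.zeros_like(m); cv2.drawContours(mm,[c],-1,1,-1); mm=cv2.erode(mm,np.ones((3,3)))
        zz=P[mm>0]; zz=zz[d['depth'][mm>0]>0]
        z=np.median(zz[:,2])
        q=onplane(d,c[:,0,:],z)[:,:2].astype(np.float32)
        r=cv2.minAreaRect((q*1000)); print(n,c[:,0].mean(0),'z',z,'ctr',np.array(r[0])/1000,r[1],r[2])
# dark blobs: case, deck from top
im=t['image']; v=im.max(2)
for nm,roi,z in(('case',(285,130,390,235),.026),('deck',(140,132,232,216),.018)):
    x0,y0,x1,y1=roi; m=np.zeros(v.shape,np.uint8); m[y0:y1,x0:x1]=(v<60)[y0:y1,x0:x1]
    cs,_=cv2.findContours(m,cv2.RETR_EXTERNAL,cv2.CHAIN_APPROX_NONE); c=max(cs,key=cv2.contourArea)
    q=onplane(t,cv2.convexHull(c)[:,0],z)[:,:2].astype(np.float32); r=cv2.minAreaRect(q*1000)
    print(nm,r, cv2.boundingRect(c)); print(cv2.boxPoints(r))
P=cloud(t)
for u,w in((200,163),(204,139),(220,190),(215,205),(180,163),(158,200),(300,190),(325,208),(335,180),(325,145)): print((u,w),P[w,u])
E
python3 m.py
```

```text
top [360.0974 190.9481] z 0.01574191517871404 ctr [ 0.5257 -0.2669] (42.53687286376953, 198.29591369628906) 71.14750671386719
top [337.6129 182.2194] z 0.02387702857818974 ctr [ 0.5495 -0.2013] (42.86356735229492, 198.4767608642578) 71.35152435302734
top [313.3355 175.0132] z 0.01977577536067665 ctr [ 0.5705 -0.1331] (42.88773727416992, 198.83187866210938) 70.21306610107422
scene [205.2476 199.9143] z 0.019201647379654574 ctr [ 0.5707 -0.136 ] (41.69999313354492, 198.3438720703125) 70.19932556152344
scene [191.5    189.2451] z 0.023173571160377326 ctr [ 0.5497 -0.2046] (41.750282287597656, 197.44064331054688) 71.56136322021484
scene [179.6263 180.8788] z 0.015111601509707473 ctr [ 0.5246 -0.2709] (43.719505310058594, 195.49957275390625) 70.94461059570312
case ((589.18896484375, -287.0177001953125), (59.94514083862305, 87.70556640625), 69.44329833984375) (361, 152, 22, 34)
[[ 537.6041 -299.6835]
 [ 619.725  -330.48  ]
 [ 640.7739 -274.3519]
 [ 558.6529 -243.5554]]
deck ((575.5201416015625, 231.47543334960938), (231.45399475097656, 222.66290283203125), 88.6534423828125) (144, 135, 85, 78)
[[461.4999 118.3967]
 [684.1013 113.1641]
 [689.5404 344.5542]
 [466.939  349.7867]]
(200, 163) [0.5841 0.1797 0.1067]
(204, 139) [0.6708 0.181  0.0349]
(220, 190) [0.5252 0.1342 0.0205]
(215, 205) [0.4825 0.1479 0.0184]
(180, 163) [0.5867 0.2348 0.0946]
(158, 200) [0.4907 0.2966 0.0666]
(300, 190) [ 0.527  -0.095   0.0109]
(325, 208) [ 0.474  -0.1631  0.0225]
(335, 180) [ 0.5539 -0.1934  0.0247]
(325, 145) [ 0.6577 -0.1686  0.0209]
```

```bash
sleep 3; ls pics
```

```text
crop1.png
scene0.png
top0.png
```

View pics/crop1.png

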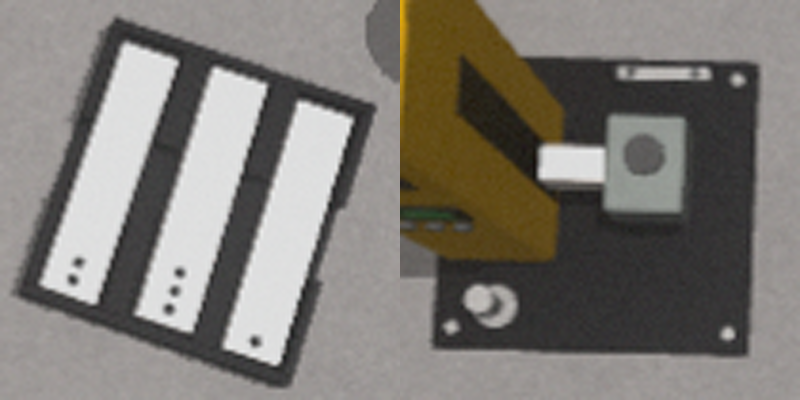

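The dots in the crop identify the plates: one dot at top-view (360,191) is gauge_10, two at (313,175) is gauge_14, and three at (338,182) is gauge_18. The head is at (200,163) and the stop at (204,139). I'll pick up gauge_10 first, at about (0.525, -0.269) with yaw -18.9°.

```bash
python3 -m creep '[[[0.36,-3.77,-3.98,0,0,0,0],[0.36,-3.77,-3.98,0,0,0,0],[0.36,-3.77,-3.98,0,0,0,0],[0.36,-3.77,-3.98,0,0,0,0],[0.36,-3.77,-3.98,0,0,0,0],[0.36,-3.77,-3.98,0,0,0,0],[0.36,-3.77,-3.98,0,0,0,0],[0.36,-3.77,-3.98,0,0,0,0]]]' 40
python3 -m creep '[[[0.36,-3.12,-4.47,0,0,0,0],[0.36,-3.12,-4.47,0,0,0,0],[0.36,-3.12,-4.47,0,0,0,0],[0.36,-3.12,-4.47,0,0,0,0],[0.36,-3.12,-4.47,2,0,0,0],[0.36,-3.12,-4.47,2,0,0,0],[0.36,-3.12,-4.47,2,0,0,0],[0.36,-3.12,-4.47,2,0,0,0],[0.36,-3.12,-4.47,2,0,0,0],[0.36,0,0,0,0,0,0.02],[0.36,0,0,0,0,0,0]]]'
cat > to.py <<'E'
# to.py x y z yaw_deg : remaining shift (cm, tool axes) and turn
import sys
from h import *
from scipy.spatial.transform import Rotation as R
s=bot.observe(); x,y,z,w=map(float,sys.argv[1:5])
Rt=R.from_euler('xyz',s['tool_rot']).as_matrix()
print('t',s['clock'],'pos',np.round(s['position'],4),'rpy',np.round(s['tool_rot'],4),'F',np.round(s['force'],2),'w',round(s['grip_width'],4))
print('tool shift cm',np.round(Rt.T@(np.array([x,y,z])-s['position'])*100,2),'rz',round(-((np.radians(w)-s['tool_rot'][2]+np.pi)%(2*np.pi)-np.pi),4))
E
python3 to.py 0.525 -0.269 0.18 161.1
cat > b.py <<'E'
from m import *
# head top: greenish grey patch in the two views; depth then plane
for n,d,roi in(('top',t,(188,148,214,180)),('scene',s,(276,204,304,240))):
    P=cloud(d); x0,y0,x1,y1=roi; p=P[y0:y1,x0:x1].reshape(-1,3); b=cv2.cvtColor(d['image'],cv2.COLOR_BGR2GRAY)[y0:y1,x0:x1].ravel()
    k=(p[:,2]>.085)&(p[:,2]<.105)&(b>85); z=np.median(p[k,2]); r=cv2.minAreaRect((p[k,:2]*1000).astype(np.float32)); print(n,'head z',z,r)
# stop in the top view
mm=silver(t,(190,132,222,144),120); c=max(cv2.findContours(mm,0,1)[0],key=cv2.contourArea)
print('stop',cv2.minAreaRect((onplane(t,c[:,0],.032)[:,:2]*1000).astype(np.float32)))
E
python3 b.py | tail -3
```

```text
clock: 1.1
position: [0.3812, 0.1983, 0.4047]
tool_rot: [3.141, 0.0, 2.832]
force: [0.6, 1.2, 0.2]
grip_width: 0.0581
finger_force: 0.0
clock: 2.48
position: [0.5253, -0.2684, 0.3043]
tool_rot: [3.141, -0.001, 2.811]
force: [0.1, 1.1, 0.2]
grip_width: 0.0578
finger_force: 0.0
t 2.475 pos [ 0.5253 -0.2684  0.3043] rpy [ 3.1413e+00 -1.0000e-03  2.8114e+00] F [0.08 1.13 0.18] w 0.0578
tool shift cm [-0.   -0.07 12.43] rz -0.0003
top head z 0.10001887391857428 ((587.5645751953125, 185.65078735351562), (69.66873168945312, 58.051151275634766), 0.7177994251251221)
scene head z 0.09822106925789886 ((588.0381469726562, 191.23504638671875), (72.57350158691406, 70.5367202758789), 0.08464940637350082)
stop ((688.030517578125, 177.42115783691406), (8.952104568481445, 89.38491821289062), 0.18252529203891754)
```

```bash
python3 -m creep '[[[0.36,0,0,4,0,0,0],[0.36,0,0,4,0,0,0],[0.36,0,-0.07,2.6,0,0,0],[0.36,0,0,1.4,0,0,0],[0.36,0,0,0.6,0,0,0],[0.36,0,0,0,0,0,0]]]' 60
python3 -m creep '[[[-0.1,0,0,0,0,0,0],[-0.1,0,0,0,0,0,0],[-0.1,0,0,0,0,0,0]]]'; python3 to.py 0.525 -0.269 0.178 161.1
```

```text
clock: 3.22
position: [0.5255, -0.2692, 0.1793]
tool_rot: [3.142, 0.001, 2.812]
force: [0.9, -0.1, 0.2]
grip_width: 0.058
finger_force: 0.0
clock: 3.6
position: [0.5256, -0.2695, 0.18]
tool_rot: [3.141, 0.001, 2.812]
force: [-2.7, 2.7, 11.4]
grip_width: 0.0422
finger_force: 60.3
t 3.6 pos [ 0.5256 -0.2695  0.18  ] rpy [3.1414e+00 1.5000e-03 2.8119e+00] F [-2.71  2.73 11.36] w 0.0422
tool shift cm [0.07 0.02 0.2 ] rz 0.0001
```

```bash
python3 -m creep '[[[-0.1,0,0,-1,0,0,0],[-0.1,0,0,-3,0,0,0],[-0.1,0,0,-3,0,0,0],[-0.1,0,0,-3,0,0,0]]]'
python3 -m creep '[[[-0.1,2.63,4.47,0,0,0,0],[-0.1,2.63,4.47,0,0,0,0],[-0.1,2.63,4.47,0,0,0,0],[-0.1,2.63,4.47,0,0,0,0],[-0.1,2.63,4.47,0,0,0,0],[-0.1,2.63,4.47,0,0,0,0],[-0.1,2.63,4.47,0,0,0,0],[-0.1,2.63,4.47,0,0,0,0],[-0.1,2.63,4.47,0,0,0,0],[-0.1,0,0,0,0,0,-0.153],[-0.1,0,0,0,0,0,-0.153],[-0.1,0,0,0,0,0,0]]]'
python3 to.py 0.432 0.1878 0.2 178.65
python3 - <<'E'
from h import *
t=grab('top'); s=grab('scene'); np.save('t1.npy',t,allow_pickle=True); np.save('s1.npy',s,allow_pickle=True)
a=cv2.resize(t['image'][100:270,110:280],(400,400),interpolation=2); b=cv2.resize(s['image'][130:290,220:380],(400,400),interpolation=2)
cv2.imwrite('pics/c2.png',np.hstack([a,b]))
E
```

```text
clock: 4.1
position: [0.5251, -0.2694, 0.2805]
tool_rot: [-3.142, 0.001, 2.812]
force: [0.2, -0.3, -2.4]
grip_width: 0.042
finger_force: 62.1
clock: 5.6
position: [0.4317, 0.1878, 0.2794]
tool_rot: [3.141, 0.001, 3.117]
force: [0.4, 0.4, -2.9]
grip_width: 0.0422
finger_force: 62.1
t 5.6 pos [0.4317 0.1878 0.2794] rpy [3.1408e+00 6.0000e-04 3.1169e+00] F [ 0.41  0.42 -2.88] w 0.0422
tool shift cm [-0.03 -0.01  7.94] rz -0.0011
```

View pics/c2.png

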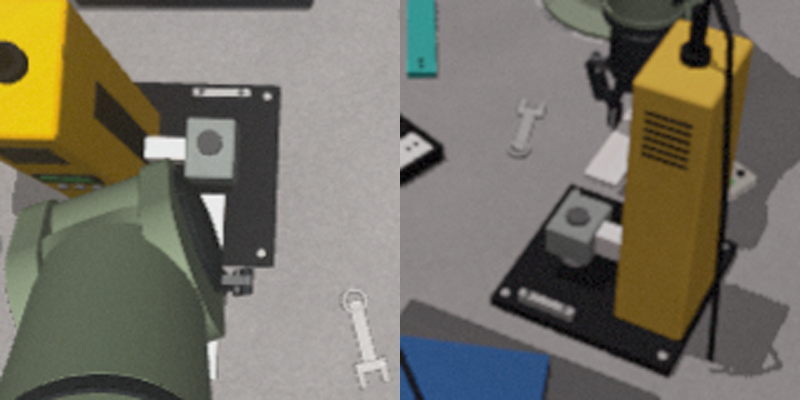

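The crop shows gauge_10 held level in front of the head (top crop (212,220)), with the platen hanging below the head at scene crop (573,258). Next I'll lower the plate onto the deck.

```bash
python3 -m creep '[[[-0.1,0,0,3.5,0,0,0],[-0.1,0,0,3,0,0,0],[-0.1,0,0,1.5,0,0,0],[-0.1,0,0,0.3,0,0,0],[-0.1,0,0,0,0,0,0]]]'
python3 -m creep '[[[-0.1,0,0,0.2,0,0,0],[-0.1,0,0,0,0,0,0]]]'
python3 -m creep '[[[-0.1,0,0,0.15,0,0,0],[-0.1,0,0,0,0,0,0]]]'
```

```text
clock: 6.32
position: [0.4319, 0.1879, 0.1963]
tool_rot: [3.141, 0.001, 3.117]
force: [-0.1, 0.1, -2.5]
grip_width: 0.0423
finger_force: 62.1
clock: 6.58
position: [0.4317, 0.188, 0.1941]
tool_rot: [3.141, 0.001, 3.118]
force: [0.2, -0.5, -3.6]
grip_width: 0.0417
finger_force: 62.1
clock: 6.82
position: [0.4316, 0.1879, 0.1922]
tool_rot: [-3.142, -0.0, 3.118]
force: [-0.2, 0.6, -2.4]
grip_width: 0.0421
finger_force: 62.1
```

```bash
python3 -m creep '[[[-0.1,-1.5,0,0,0,0,0],[-0.1,-1.5,0,0.05,0,0,0],[-0.1,0,0,0,0,0,0]]]'
for i in 1 ; do python3 -m creep '[[[-0.1,-0.5,0,0,0,0,0],[-0.1,-0.5,0,0,0,0,0]]]'; python3 -m creep '[[[-0.1,-0.4,0,0,0,0,0]]]';python3 -m creep '[[[-0.1,-0.4,0,0,0,0,0]]]';python3 -m creep '[[[-0.1,-0.4,0,0,0,0,0]]]';python3 -m creep '[[[-0.1,-0.4,0,0,0,0,0]]]';python3 -m creep '[[[-0.1,-0.4,0,0,0,0,0],[-0.1,0,0,0,0,0,0]]]'; done | grep -E "posi|force"
```

```text
clock: 7.2
position: [0.4637, 0.187, 0.192]
tool_rot: [3.141, 0.002, 3.117]
force: [2.6, -1.1, 3.2]
grip_width: 0.0416
finger_force: 62.8
position: [0.4715, 0.1869, 0.192]
force: [-12.1, 0.0, 18.3]
finger_force: 64.4
position: [0.4757, 0.1868, 0.192]
force: [-11.3, -0.1, 18.9]
finger_force: 64.4
position: [0.4796, 0.1867, 0.192]
force: [-11.9, 1.2, 18.2]
finger_force: 64.4
position: [0.4836, 0.1867, 0.192]
force: [-11.6, -0.2, 19.0]
finger_force: 64.4
position: [0.4876, 0.1866, 0.192]
force: [-11.8, -0.4, 16.5]
finger_force: 64.3
position: [0.4921, 0.1864, 0.192]
force: [-6.2, -0.2, 12.9]
finger_force: 63.8
```

```bash
for i in 1; do python3 -m creep '[[[-0.1,0,0,-0.1,0,0,0],[-0.1,0,0,0,0,0,0]]]';python3 -m creep '[[[-0.1,0,0,-0.1,0,0,0],[-0.1,0,0,0,0,0,0]]]';python3 -m creep '[[[-0.1,0,0,0,0,0,0]]]';python3 -m creep '[[[-0.1,0,0,-0.1,0,0,0],[-0.1,0,0,0,0,0,0]]]';python3 -m creep '[[[-0.1,0,0,0,0,0,0]]]';python3 -m creep '[[[-0.1,0,0,-0.1,0,0,0],[-0.1,0,0,0,0,0,0]]]';python3 -m creep '[[[-0.1,0,0,0,0,0,0]]]';python3 -m creep '[[[-0.1,0,0,-0.1,0,0,0],[-0.1,0,0,0,0,0,0]]]';python3 -m creep '[[[-0.1,0,0,0,0,0,0]]]'; done | grep -E "posi|^force"; python3 -c "
from h import *
print(bot.observe()['moment'])"
```

```text
position: [0.4921, 0.1863, 0.1927]
force: [0.4, -0.1, -2.7]
position: [0.4917, 0.1864, 0.1937]
force: [0.2, -0.4, -2.7]
position: [0.4916, 0.1865, 0.1937]
force: [0.3, 0.0, -3.2]
position: [0.4916, 0.1865, 0.1948]
force: [0.2, -0.3, -2.3]
position: [0.4916, 0.1865, 0.1947]
force: [0.5, 0.4, -2.8]
position: [0.4916, 0.1865, 0.1958]
force: [0.3, 0.7, -2.6]
position: [0.4916, 0.1865, 0.1957]
force: [-0.8, -0.1, -2.7]
position: [0.4916, 0.1864, 0.1967]
force: [0.7, 0.3, -3.4]
position: [0.4916, 0.1865, 0.1967]
force: [-0.1, 0.1, -2.4]
[-0.00183661  0.02946683  0.03314341]
```

```bash
for i in 1; do python3 -m creep '[[[-0.1,0,0,-0.05,0,0,0],[-0.1,0,0,0,0,0,0]]]';python3 -m creep '[[[-0.1,0,0,-0.05,0,0,0],[-0.1,0,0,0,0,0,0]]]';python3 -m creep '[[[-0.1,0,0,-0.1,0,0,0],[-0.1,0,0,0,0,0,0]]]';python3 -m creep '[[[-0.1,0,0,0,0,0,0]]]'; python3 -c "
from h import *
print(bot.observe()['moment'])"; done | grep -E "posi|^force|^\["
```

```text
position: [0.4916, 0.1864, 0.1972]
force: [-0.4, -0.9, -3.7]
position: [0.4916, 0.1865, 0.1977]
force: [0.3, -0.0, -3.9]
position: [0.4916, 0.1864, 0.1987]
force: [-0.2, -0.6, -3.9]
position: [0.4916, 0.1865, 0.1987]
force: [-0.1, -0.5, -4.5]
[ 0.02906952  0.24689443 -0.01860084]
```

Held under the platen, gauge_10 slid in without a bump. The platen only loaded it after I raised it about 5 mm, so the gap is clearly more than 10 mm and this plate hangs clear. I'll put it back and try gauge_14.

```bash
for i in 1; do python3 -m creep '[[[-0.1,0,0,0.45,0,0,0],[-0.1,2,0,0,0,0,0],[-0.1,4,0,0,0,0,0],[-0.1,0,0,-3,0,0,0],[-0.1,0,0,-4.5,0,0,0],[-0.1,0,0,-1,0,0,0.153],[-0.1,0,0,0,0,0,0.153],[-0.1,0,0,0,0,0,0]]]'
python3 -m creep '[[[-0.1,-2.63,-4.47,0,0,0,0],[-0.1,-2.63,-4.47,0,0,0,0],[-0.1,-2.63,-4.47,0,0,0,0],[-0.1,-2.63,-4.47,0,0,0,0],[-0.1,-2.63,-4.47,0,0,0,0],[-0.1,-2.63,-4.47,0,0,0,0],[-0.1,-2.63,-4.47,0,0,0,0],[-0.1,-2.63,-4.47,0,0,0,0],[-0.1,-2.63,-4.47,0,0,0,0],[-0.1,0,0,0,0,0,0],[-0.1,0,0,0,0,0,0]]]'; done | grep -E "posi|^force|grip"; python3 to.py 0.5254 -0.2695 0.19 161.1
```

```text
position: [0.4316, 0.1881, 0.2792]
force: [-0.7, -0.1, -2.8]
grip_width: 0.0421
position: [0.525, -0.2693, 0.2786]
force: [0.4, 1.9, -2.6]
grip_width: 0.0419
t 13.2 pos [ 0.525  -0.2693  0.2786] rpy [ 3.1413e+00 -1.0000e-03  2.8140e+00] F [ 0.38  1.93 -2.6 ] w 0.0419
tool shift cm [-0.05 -0.01  8.86] rz 0.0023
```

```bash
for i in 1; do python3 -m creep '[[[-0.1,-0.05,0,4,0,0,0.002],[-0.1,0,0,3,0,0,0],[-0.1,0,0,1.5,0,0,0],[-0.1,0,0,0.5,0,0,0],[-0.1,0,0,0.4,0,0,0],[-0.1,0,0,0.2,0,0,0],[-0.1,0,0,0,0,0,0]]]'; python3 -m creep '[[[-0.1,0,0,0.1,0,0,0],[-0.1,0,0,0,0,0,0]]]'; done | grep -E "posi|^force|grip"
```

```text
position: [0.5258, -0.2696, 0.1836]
force: [-0.0, 1.1, -3.3]
grip_width: 0.0421
position: [0.5257, -0.2696, 0.1823]
force: [-0.1, 0.1, -2.4]
grip_width: 0.0418
```

```bash
for i in 1; do python3 -m creep '[[[-0.1,0,0,0.2,0,0,0],[-0.1,0,0,0,0,0,0],[0.36,0,0,0,0,0,0],[0.36,0,0,0,0,0,0],[0.36,0,0,0,0,0,0],[0.36,0,0,-1,0,0,0],[0.36,0,0,-5,0,0,0],[0.36,0,0,-4,0,0,0]]]'; python3 -m creep '[[[0.36,0,4.72,0,0,0,0],[0.36,0,4.72,0,0,0,0],[0.36,0,4.72,0,0,0,0],[0.36,0,0,0,0,0,0],[0.36,0,0,0,0,0,0]]]'; done | grep -E "posi|^force|grip"; python3 to.py 0.571 -0.1345 0.182 161.1
python3 - <<'E'
from m import *
t=grab('top'); np.save('t2.npy',t,allow_pickle=True)
cv2.imwrite('pics/c3.png',np.hstack([cv2.resize(t['image'][130:235,285:390],(400,400),interpolation=2)]))
P=cloud(t); m=silver(t,(294,138,382,228),150)
for c in cv2.findContours(m,0,1)[0]:
    if cv2.contourArea(c)>150: z=np.median(P[c[:,0,1],c[:,0,0],2]); print(c[:,0].mean(0),z,cv2.minAreaRect((onplane(t,c[:,0],z)[:,:2]*1000).astype(np.float32)))
E
```

```text
position: [0.5257, -0.2697, 0.2824]
force: [0.3, 0.2, 0.3]
grip_width: 0.0579
position: [0.5717, -0.1361, 0.2807]
force: [0.4, 0.2, 0.0]
grip_width: 0.058
t 15.95 pos [ 0.5717 -0.1361  0.2807] rpy [-3.1412e+00  4.0000e-04  2.8097e+00] F [0.37 0.16 0.04] w 0.058
tool shift cm [0.12 0.13 9.87] rz -0.0021
top [360.0974 190.9481] z 0.01574191517871404 ctr [ 0.5257 -0.2669] (42.53687286376953, 198.29591369628906) 71.14750671386719
top [337.6129 182.2194] z 0.02387702857818974 ctr [ 0.5495 -0.2013] (42.86356735229492, 198.4767608642578) 71.35152435302734
top [313.3355 175.0132] z 0.01977577536067665 ctr [ 0.5705 -0.1331] (42.88773727416992, 198.83187866210938) 70.21306610107422
scene [205.2476 199.9143] z 0.019201647379654574 ctr [ 0.5707 -0.136 ] (41.69999313354492, 198.3438720703125) 70.19932556152344
scene [191.5    189.2451] z 0.023173571160377326 ctr [ 0.5497 -0.2046] (41.750282287597656, 197.44064331054688) 71.56136322021484
scene [179.6263 180.8788] z 0.015111601509707473 ctr [ 0.5246 -0.2709] (43.719505310058594, 195.49957275390625) 70.94461059570312
case ((589.18896484375, -287.01
[... 331 characters left out ...]
684.1013 113.1641]
 [689.5404 344.5542]
 [466.939  349.7867]]
(200, 163) [0.5841 0.1797 0.1067]
(204, 139) [0.6708 0.181  0.0349]
(220, 190) [0.5252 0.1342 0.0205]
(215, 205) [0.4825 0.1479 0.0184]
(180, 163) [0.5867 0.2348 0.0946]
(158, 200) [0.4907 0.2966 0.0666]
(300, 190) [ 0.527  -0.095   0.0109]
(325, 208) [ 0.474  -0.1631  0.0225]
(335, 180) [ 0.5539 -0.1934  0.0247]
(325, 145) [ 0.6577 -0.1686  0.0209]
[306.1809 186.0638] 0.0194358557013119 ((539.0409545898438, -113.50260925292969), (29.472896575927734, 125.54312896728516), 70.1432113647461)
[299.6136 149.9773] -0.0005230661377595425 ((639.7554931640625, -104.5059814453125), (47.579044342041016, 91.49622344970703), 89.15950775146484)
```

View pics/c3.png

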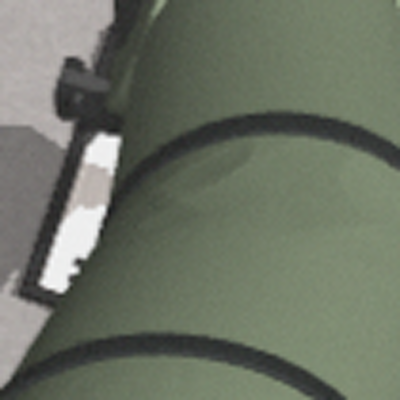

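The arm hides the case in this view; only gauge_14's tail is visible, at crop (70,255). The release itself read normally, so I'll take gauge_14.

```bash
for i in 1; do python3 -m creep '[[[0.36,0.1,0.1,4,0,0,-0.002],[0.36,0,0,3,0,0,0],[0.36,0,0,2,0,0,0],[0.36,0,0,0.9,0,0,0],[0.36,0,0,0,0,0,0],[0.36,0,0,0,0,0,0]]]'; python3 -m creep '[[[-0.1,0,0,0,0,0,0],[-0.1,0,0,0,0,0,0],[-0.1,0,0,0,0,0,0]]]' 60;python3 to.py 0.571 -0.1345 0.182 161.1;  python3 -m creep '[[[-0.1,0,0,-1,0,0,0],[-0.1,0,0,-3,0,0,0],[-0.1,0,0,-3,0,0,0],[-0.1,0,0,-3,0,0,0],[-0.1,0,0,0,0,0,0]]]'; done | grep -E "pos|^force|grip";  python3 to.py 0.432 0.1878 0.28 161.1
```

```text
position: [0.5715, -0.1346, 0.1821]
force: [0.7, -0.4, -0.3]
grip_width: 0.0581
position: [0.5715, -0.1345, 0.1823]
force: [-2.4, 0.5, 10.8]
grip_width: 0.0424
t 17.125 pos [ 0.5715 -0.1345  0.1823] rpy [3.1412e+00 1.2000e-03 2.8115e+00] F [-2.41  0.5  10.84] w 0.0424
position: [0.5717, -0.1345, 0.2836]
force: [-0.5, -0.4, -2.9]
grip_width: 0.0421
t 17.75 pos [ 0.5717 -0.1345  0.2836] rpy [3.1408 0.0037 2.8119] F [-0.54 -0.42 -2.9 ] w 0.0421
tool shift cm [23.65 25.97  0.29] rz 0.0001
```

```bash
for i in 1; do python3 -m creep '[[[-0.1,3.38,3.71,0,0,0,0],[-0.1,3.38,3.71,0,0,0,0],[-0.1,3.38,3.71,0,0,0,0],[-0.1,3.38,3.71,0,0,0,0],[-0.1,3.38,3.71,0,0,0,0],[-0.1,3.38,3.71,0,0,0,0],[-0.1,3.38,3.71,0,0,0,0],[-0.1,0,0,0,0,0,-0.153],[-0.1,0,0,0,0,0,-0.153],[-0.1,0,0,0,0,0,0]]]'; python3 -m creep '[[[-0.1,0,0,3.5,0,0,0],[-0.1,0,0,3,0,0,0],[-0.1,0,0,1.5,0,0,0],[-0.1,0,0,0.3,0,0,0],[-0.1,0,0,0,0,0,0]]]'; done | grep -E "pos|^force|grip";  python3 to.py 0.432 0.1878 0.1945 178.65
python3 - <<'E'
from h import *
s=grab('scene')
cv2.imwrite('pics/c4.png',np.hstack([cv2.resize(s['image'][130:250,130:250],(400,400),interpolation=2),cv2.resize(s['image'][180:280,240:340],(400,400),interpolation=2)]))
E
```

```text
position: [0.4313, 0.1878, 0.2807]
force: [-0.9, -0.1, -3.1]
grip_width: 0.0422
position: [0.4317, 0.1879, 0.1987]
force: [-0.8, -0.3, -2.9]
grip_width: 0.0422
t 19.625 pos [0.4317 0.1879 0.1987] rpy [3.1414e+00 5.0000e-04 3.1168e+00] F [-0.8  -0.29 -2.88] w 0.0422
tool shift cm [-0.03 -0.01  0.42] rz -0.0012
```

View pics/c4.png

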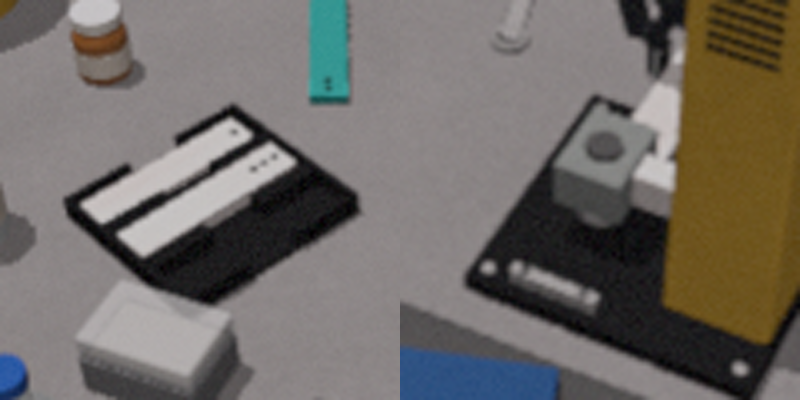

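gauge_10 lies flat in its bay (crop (165,170)), gauge_18 is at (210,200), and the third bay is empty because gauge_14 is held in front of the head. Now the gauge_14 trial.

```bash
for i in 1; do python3 -m creep '[[[-0.1,-1.5,0,0.25,0,0,0],[-0.1,-1.4,0,0.12,0,0,0],[-0.1,0,0,0,0,0,0]]]'; python3 -m creep '[[[-0.1,0,0,0.05,0,0,0],[-0.1,0,0,0,0,0,0]]]'; done | grep -E "pos|^force|grip"; for i in 1 ; do python3 -m creep '[[[-0.1,-0.5,0,0,0,0,0],[-0.1,-0.4,0,0,0,0,0]]]'; python3 -m creep '[[[-0.1,-0.3,0,0,0,0,0]]]';python3 -m creep '[[[-0.1,-0.3,0,0,0,0,0]]]';python3 -m creep '[[[-0.1,-0.3,0,0,0,0,0]]]';python3 -m creep '[[[-0.1,-0.3,0,0,0,0,0]]]';python3 -m creep '[[[-0.1,-0.3,0,0,0,0,0],[-0.1,0,0,0,0,0,0]]]'; done | grep -E "posi|^force"
```

```text
position: [0.4618, 0.187, 0.1945]
force: [-0.5, -0.7, -4.0]
grip_width: 0.0421
position: [0.4607, 0.1871, 0.1943]
force: [3.3, -1.4, 3.2]
grip_width: 0.0419
position: [0.4679, 0.1872, 0.1943]
force: [-15.8, -0.3, 23.2]
position: [0.471, 0.1872, 0.1943]
force: [-15.4, 0.4, 22.9]
position: [0.4739, 0.1871, 0.1943]
force: [-14.2, 0.1, 22.5]
position: [0.4769, 0.1871, 0.1943]
force: [-14.4, 0.5, 21.3]
position: [0.4799, 0.187, 0.1943]
force: [-15.6, 0.6, 21.6]
position: [0.4833, 0.1869, 0.1943]
force: [-11.1, 0.6, 17.5]
```

```bash
for i in 1 ; do python3 -m creep '[[[-0.1,-0.3,0,0,0,0,0]]]';python3 -m creep '[[[-0.1,-0.3,0,0,0,0,0]]]';python3 -m creep '[[[-0.1,-0.3,0,0,0,0,0]]]';python3 -m creep '[[[-0.1,-0.3,0,0,0,0,0],[-0.1,0,0,-0.06,0,0,0],[-0.1,0,0,0,0,0,0]]]'; python3 -c "
from h import *
print('M',bot.observe()['moment'])"; python3 -m creep '[[[-0.1,0,0,-0.05,0,0,0],[-0.1,0,0,0,0,0,0]]]';python3 -c "
from h import *
print('M',bot.observe()['moment'])"; python3 -m creep '[[[-0.1,0,0,-0.05,0,0,0],[-0.1,0,0,0,0,0,0]]]';python3 -c "
from h import *
print('M',bot.observe()['moment'])"; python3 -m creep '[[[-0.1,0,0,-0.05,0,0,0],[-0.1,0,0,0,0,0,0]]]';python3 -c "
from h import *
print('M',bot.observe()['moment'])"; done | grep -E "posi|^force|M"
```

```text
position: [0.4858, 0.1869, 0.1943]
force: [-13.5, -0.3, 20.9]
position: [0.489, 0.1868, 0.1943]
force: [-13.9, 0.2, 21.2]
position: [0.492, 0.1868, 0.1943]
force: [-14.1, 0.6, 21.2]
position: [0.4963, 0.1864, 0.1945]
force: [0.0, 0.0, -2.6]
M [0.03643248 0.00465382 0.0012473 ]
position: [0.4964, 0.1864, 0.195]
force: [0.4, -0.8, -3.2]
M [0.01475256 0.12445702 0.00637929]
position: [0.4964, 0.1864, 0.1955]
force: [-1.0, 1.0, -5.3]
M [-0.0276434   0.29900981 -0.0023847 ]
position: [0.4964, 0.1863, 0.1961]
force: [-1.1, -0.2, -4.6]
M [-0.0394745   0.46508745  0.03069559]
```

gauge_14 slid in freely. Its nose only took load about 0.5–0.7 mm above the deck, so the gap is about 14.5 mm and this plate hangs clear too. I'll put it back and try gauge_18.

```bash
for i in 1; do python3 -m creep '[[[-0.1,0,0,0.13,0,0,0],[-0.1,2,0,0,0,0,0],[-0.1,4.47,0,0,0,0,0],[-0.1,0,0,-3,0,0,0],[-0.1,0,0,-4.8,0,0,0],[-0.1,0,0,-1,0,0,0.153],[-0.1,0,0,0,0,0,0.153],[-0.1,0,0,0,0,0,0]]]'
python3 -m creep '[[[-0.1,-3.38,-3.71,0,0,0,0],[-0.1,-3.38,-3.71,0,0,0,0],[-0.1,-3.38,-3.71,0,0,0,0],[-0.1,-3.38,-3.71,0,0,0,0],[-0.1,-3.38,-3.71,0,0,0,0],[-0.1,-3.38,-3.71,0,0,0,0],[-0.1,-3.38,-3.71,0,0,0,0],[-0.1,0,0,0,0,0,0],[-0.1,0,0,0,0,0,0]]]'; done | grep -E "posi|^force|grip"; python3 to.py 0.5715 -0.1345 0.1835 161.1
```

```text
position: [0.4318, 0.1881, 0.283]
force: [0.1, 0.2, -3.2]
grip_width: 0.042
position: [0.5713, -0.1344, 0.2823]
force: [-0.5, 0.3, -4.0]
grip_width: 0.0424
t 24.925 pos [ 0.5713 -0.1344  0.2823] rpy [ 3.1415e+00 -9.0000e-04  2.8140e+00] F [-0.48  0.29 -4.04] w 0.0424
tool shift cm [-0.03 -0.01  9.88] rz 0.0023
```

```bash
for i in 1; do python3 -m creep '[[[-0.1,-0.03,0,4,0,0,0.002],[-0.1,0,0,3,0,0,0],[-0.1,0,0,1.5,0,0,0],[-0.1,0,0,0.9,0,0,0],[-0.1,0,0,0.3,0,0,0],[-0.1,0,0,0.2,0,0,0],[-0.1,0,0,0,0,0,0]]]'; python3 -m creep '[[[0.3,0,0,0,0,0,0],[0.3,0,0,0,0,0,0],[0.3,0,0,0,0,0,0],[0.3,0,0,-1,0,0,0],[0.3,0,0,-4,0,0,0],[0.3,0,0,-4,0,0,0],[0.3,-0.15,-3.6,0,0,0,0],[0.3,0,-3.6,0,0,0,0],[0.3,0,0,0,0,0,0],[0.3,0,0,0,0,0,0]]]'; done | grep -E "posi|^force|grip"; python3 to.py 0.5496 -0.2028 0.185 161.1
```

```text
position: [0.572, -0.1345, 0.1843]
force: [0.4, -0.3, -3.6]
grip_width: 0.0419
position: [0.55, -0.2027, 0.2742]
force: [-0.0, 0.6, -0.0]
grip_width: 0.0555
t 27.05 pos [ 0.55   -0.2027  0.2742] rpy [3.1412e+00 3.0000e-04 2.8098e+00] F [-0.03  0.55 -0.02] w 0.0555
tool shift cm [ 0.03 -0.03  8.92] rz -0.0019
```

```bash
for i in 1; do python3 -m creep '[[[0.3,0.03,-0.03,4,0,0,-0.002],[0.3,0,0,3,0,0,0],[0.3,0,0,1.4,0,0,0],[0.3,0,0,0.8,0,0,0],[0.3,0,0,0,0,0,0],[0.3,0,0,0,0,0,0]]]'; python3 -m creep '[[[-0.1,0,0,0,0,0,0],[-0.1,0,0,0,0,0,0],[-0.1,0,0,0,0,0,0]]]' 60;python3 to.py 0.5496 -0.2028 0.182 161.1;  python3 -m creep '[[[-0.1,0,0,-1,0,0,0],[-0.1,0,0,-3,0,0,0],[-0.1,0,0,-3,0,0,0],[-0.1,0,0,-3,0,0,0],[-0.1,0,0,0,0,0,0]]]'; done | grep -E "pos|^force|grip";  python3 to.py 0.432 0.1878 0.284 161.1
```

```text
position: [0.5497, -0.2033, 0.1827]
force: [0.7, 0.3, 0.8]
grip_width: 0.0555
position: [0.5497, -0.2033, 0.1829]
force: [-2.5, 1.1, 11.7]
grip_width: 0.0424
t 28.175 pos [ 0.5497 -0.2033  0.1829] rpy [3.1413e+00 1.2000e-03 2.8118e+00] F [-2.54  1.08 11.69] w 0.0424
position: [0.5498, -0.2034, 0.2841]
force: [-0.9, 0.2, -4.9]
grip_width: 0.0421
t 28.8 pos [ 0.5498 -0.2034  0.2841] rpy [3.1413 0.0035 2.8117] F [-0.9   0.23 -4.86] w 0.0421
tool shift cm [23.82 33.2  -0.06] rz -0.0001
```

```bash
for i in 1; do python3 -m creep '[[[-0.1,2.98,4.15,0,0,0,0],[-0.1,2.98,4.15,0,0,0,0],[-0.1,2.98,4.15,0,0,0,0],[-0.1,2.98,4.15,0,0,0,0],[-0.1,2.98,4.15,0,0,0,0],[-0.1,2.98,4.15,0,0,0,0],[-0.1,2.98,4.15,0,0,0,0],[-0.1,2.98,4.15,0,0,0,0],[-0.1,0,0,0,0,0,-0.153],[-0.1,0,0,0,0,0,-0.153],[-0.1,0,0,0,0,0,0]]]'; python3 -m creep '[[[-0.1,0,0,3.5,0,0,0],[-0.1,0,0,3,0,0,0],[-0.1,0,0,1.8,0,0,0],[-0.1,0,0,0.3,0,0,0],[-0.1,0,0,0,0,0,0]]]'; python3 -m creep '[[[-0.1,-1.5,0,0.16,0,0,0],[-0.1,-1.3,0,0,0,0,0],[-0.1,0,0,0,0,0,0]]]'; done | grep -E "pos|^force|grip";  python3 to.py 0.46 0.1871 0.195 178.65
```

```text
position: [0.4312, 0.1879, 0.2813]
force: [-0.1, -0.5, -4.3]
grip_width: 0.0421
position: [0.4315, 0.1879, 0.196]
force: [-0.3, -0.2, -3.7]
grip_width: 0.0423
position: [0.4612, 0.1874, 0.1949]
force: [4.5, 0.2, 3.7]
grip_width: 0.0424
t 31.175 pos [0.4612 0.1874 0.1949] rpy [3.1406e+00 3.1000e-03 3.1165e+00] F [4.53 0.21 3.65] w 0.0424
tool shift cm [ 0.12 -0.03 -0.01] rz -0.0015
```

```bash
for i in 1 ; do python3 -m creep '[[[-0.1,-0.4,0,-0.03,0,0,0],[-0.1,-0.4,0,0,0,0,0]]]'; python3 -m creep '[[[-0.1,-0.3,0,0,0,0,0]]]';python3 -m creep '[[[-0.1,-0.3,0,0,0,0,0]]]';python3 -m creep '[[[-0.1,-0.3,0,0,0,0,0]]]';python3 -m creep '[[[-0.1,-0.3,0,0,0,0,0]]]';python3 -m creep '[[[-0.1,-0.3,0,0,0,0,0]]]';python3 -m creep '[[[-0.1,-0.3,0,0,0,0,0]]]';python3 -m creep '[[[-0.1,-0.3,0,0,0,0,0],[-0.1,0,0,0,0,0,0]]]'; done | grep -E "posi|^force"
```

```text
position: [0.4666, 0.1873, 0.1949]
force: [-12.7, -0.8, 15.9]
position: [0.4696, 0.1872, 0.1949]
force: [-12.0, 0.2, 16.0]
position: [0.4725, 0.1872, 0.1949]
force: [-11.2, 0.3, 15.3]
position: [0.4755, 0.1871, 0.1949]
force: [-12.5, -0.2, 16.7]
position: [0.4774, 0.1871, 0.1948]
force: [-24.9, 1.0, 30.7]
position: [0.4802, 0.187, 0.1948]
force: [-23.2, 0.5, 27.7]
position: [0.4835, 0.187, 0.1948]
force: [-15.8, 0.2, 19.5]
position: [0.4873, 0.1868, 0.1949]
force: [-13.1, 1.0, 17.2]
```

The force bump at x≈0.478 is the platen riding up onto gauge_18. I'll push a little further, release, and take the plate again near the tail.

```bash
for i in 1 ; do python3 -m creep '[[[-0.1,-0.5,0,0,0,0,0],[-0.1,-0.4,0,0,0,0,0],[-0.1,0,0,-0.03,0,0,0],[0.4,0,0,0,0,0,0],[0.4,0,0,0,0,0,0],[0.4,0,0,0,0,0,0]]]'; python3 -m creep '[[[0.4,0,0,-1.5,0,0,0],[0.4,0,0,-2.5,0,0,0],[0.4,4,0,0,0,0,0],[0.4,4,0,0,0,0,0],[0.4,0,0,0,0,0,0],[0.4,0,0,0,0,0,0]]]'; done | grep -E "posi|^force"; python3 to.py 0.417 0.1881 0.197 178.65
python3 - <<'E'
from h import *
s=grab('scene');t=grab('top')
cv2.imwrite('pics/c5.png',np.hstack([cv2.resize(s['image'][160:280,240:360],(400,400),interpolation=2),cv2.resize(t['image'][120:220,140:240],(400,400),interpolation=2)]))
E
```

```text
position: [0.4975, 0.1865, 0.1949]
force: [-0.0, -0.1, 1.2]
position: [0.418, 0.1886, 0.2356]
force: [-1.1, 0.4, 0.0]
t 33.925 pos [0.418  0.1886 0.2356] rpy [3.1408e+00 1.3000e-03 3.1179e+00] F [-1.05  0.37  0.05] w 0.0595
tool shift cm [ 0.1  -0.06  3.86] rz -0.0001
```

View pics/c5.png

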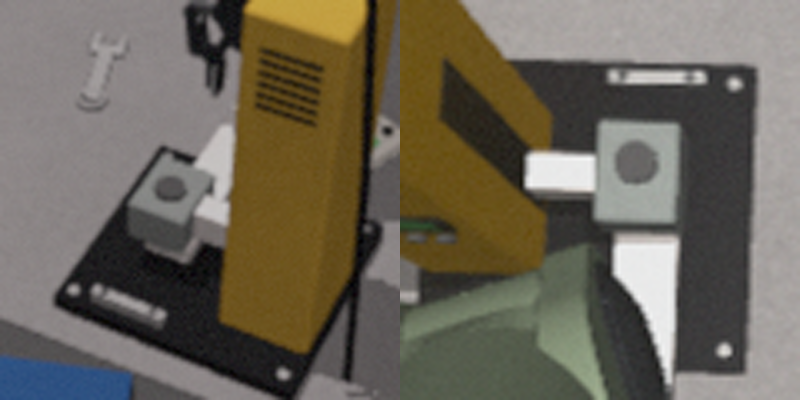

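The crop shows gauge_18 under the head (top crop (645,270)) and the stop at (657,77). I'll check its centring numerically before pushing it home.

```bash
python3 - <<'E'
from h import *
np.set_printoptions(precision=4,suppress=True)
t=grab('top'); g=cv2.cvtColor(t['image'],cv2.COLOR_BGR2GRAY).astype(float)
def edges(r,lo,hi,th):
    k=np.where(g[r,lo:hi]>th)[0]; a,b=lo+k[0],lo+k[-1]
    f=lambda i,j:i+(th-g[r,i])/(g[r,j]-g[r,i])*(j-i)
    return f(a-1,a),f(b,b+1)
def rep(n,rows,lo,hi,z,th):
    for r in rows:
        e=edges(r,lo,hi,th); p=onplane(t,[(e[0],r),(e[1],r)],z); print(n,r,np.round(e,1),p[:,:2].ravel(),'mid y',p[:,1].mean(),'w',p[0,1]-p[1,1])
rep('plate',(180,182,184),188,215,.036,130)
rep('stop',(138,139,140),186,220,.032,110)
# right deck edge (y=-70): dark to grey
for r in (145,160,175,190,205):
    k=[c for c in range(215,240) if g[r,c]>80][0]; c=k-1+(80-g[r,k-1])/(g[r,k]-g[r,k-1])
    print('deck edge',r,onplane(t,[(c,r)],.018)[0])
# head top edges
rep('head',(155,160,165,170),185,214,.099,105)
E
```

```text
plate 180 [193.4 209.4] [0.5512 0.208  0.5513 0.1629] mid y 0.18548275756059338 w 0.04506755525849132
plate 182 [192.7 209.4] [0.5455 0.2098 0.5456 0.163 ] mid y 0.1864181175333448 w 0.046861890232089115
plate 184 [192.7 209.2] [0.5398 0.2097 0.5399 0.1633] mid y 0.18649041672686462 w 0.04640713597986898
stop 138 [191.4 216.1] [0.6745 0.2176 0.6747 0.1468] mid y 0.18222789705131684 w 0.07083275557120844
stop 139 [191.4 216.4] [0.6715 0.2175 0.6718 0.1459] mid y 0.18167996334473918 w 0.07159321715429523
stop 140 [191.8 216.2] [0.6686 0.2163 0.6688 0.1463] mid y 0.1812537069182851 w 0.06999399191691186
deck edge 145 [0.658  0.1128 0.018 ]
deck edge 160 [0.6133 0.1144 0.018 ]
deck edge 175 [0.5692 0.1159 0.018 ]
deck edge 190 [0.5256 0.1163 0.018 ]
deck edge 205 [0.4825 0.135  0.018 ]
head 155 [188.8 209.5] [0.6076 0.211  0.6077 0.1562] mid y 0.1836095835200152 w 0.05485754803208054
head 160 [120.  209.4] [0.5934 0.3925 0.5941 0.1562] mid y 0.27434354242820036 w 0.23632851487759018
head 165 [ -inf 209.2] [   nan    nan 0.5805 0.1563] mid y nan w nan
head 170 [188.1 208.7] [0.5669 0.2117 0.567  0.1575] mid y 0.18460677125728697 w 0.05421701636600734<stdin>:6: RuntimeWarning: divide by zero encountered in scalar divide
h.py:13: RuntimeWarning: invalid value encountered in divide
  for _ in range(20): s=p/(1+d['k1']*(s**2).sum(1,keepdims=True))
```

```bash
for i in 1 ; do python3 -m creep '[[[0.4,0.1,-0.06,2,0,0,0],[0.4,0,0,1.2,0,0,0],[0.4,0,0,0.5,0,0,0],[0.4,0,0,0,0,0,0],[-0.1,0,0,0,0,0,0],[-0.1,0,0,0,0,0,0],[-0.1,0,0,0,0,0,0]]]' 40; python3 -m creep '[[[-0.1,-1,0,0,0,0,0],[-0.1,-1.3,0,0,0,0,0],[-0.1,-1.3,0,0,0,0,0]]]';python3 -m creep '[[[-0.1,-1.2,0,0,0,0,0],[-0.1,-0.8,0,0,0,0,0],[-0.1,-0.4,0,0,0,0,0]]]'; done | grep -E "posi|^force|grip"; python3 to.py 0.486 0.1865 0.197 178.65
```

```text
position: [0.4165, 0.1879, 0.1984]
force: [-1.9, -0.0, 6.1]
grip_width: 0.0425
position: [0.4507, 0.1871, 0.1983]
force: [-19.8, 1.6, 25.7]
grip_width: 0.0428
position: [0.4749, 0.1865, 0.1983]
force: [-21.5, -0.0, 26.3]
grip_width: 0.0432
t 35.7 pos [0.4749 0.1865 0.1983] rpy [-3.1412 -0.0045  3.1184] F [-21.51  -0.04  26.29] w 0.0432
tool shift cm [-1.11  0.02  0.13] rz 0.0004
```

```bash
for i in 1 ; do python3 -m creep '[[[-0.1,-0.3,0,-0.04,0,0,0]]]'; python3 -m creep '[[[-0.1,-0.3,0,0,0,0,0]]]';python3 -m creep '[[[-0.1,-0.2,0,0,0,0,0]]]';python3 -m creep '[[[-0.1,-0.2,0,0,0,0,0]]]';python3 -m creep '[[[-0.1,-0.2,0,0,0,0,0]]]'; done | grep -E "posi|^force"
```

```text
position: [0.4786, 0.1864, 0.1985]
force: [-2.7, 0.5, -2.7]
position: [0.4818, 0.1864, 0.1984]
force: [-8.5, -0.3, 9.6]
position: [0.4836, 0.1863, 0.1984]
force: [-11.8, -0.4, 10.8]
position: [0.4855, 0.1863, 0.1984]
force: [-10.2, 0.1, 8.8]
position: [0.4875, 0.1862, 0.1984]
force: [-10.1, -0.2, 8.4]
```

```bash
for i in 1 ; do python3 -m creep '[[[-0.1,-0.15,0,0,0,0,0]]]'; python3 -m creep '[[[-0.1,-0.15,0,0,0,0,0]]]';python3 -m creep '[[[-0.1,-0.15,0,0,0,0,0]]]'; done | grep -E "posi|^force"
python3 - <<'E'
from h import *
s=grab('scene')
cv2.imwrite('pics/c6.png',cv2.resize(s['image'][200:270,250:350],(800,560),interpolation=2))
E
```

```text
position: [0.4885, 0.1862, 0.1984]
force: [-20.8, 0.5, 19.8]
position: [0.489, 0.1863, 0.1984]
force: [-29.6, 2.0, 29.9]
position: [0.4895, 0.1863, 0.1983]
force: [-39.5, 1.6, 38.4]
```

View pics/c6.png

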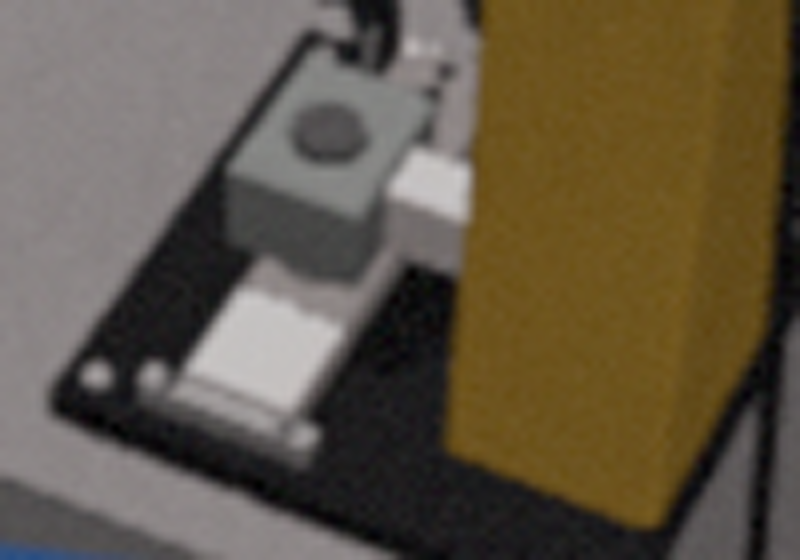

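gauge_18's nose is against the stop bar at crop (230,400), central, with the platen resting on it, and the force jump confirms contact. Next: relax, release, retreat and check.

```bash
for i in 1 ; do python3 -m creep '[[[-0.1,0.2,0,-0.02,0,0,0],[-0.1,0,0,0,0,0,0],[0.4,0,0,0,0,0,0],[0.4,0,0,0,0,0,0],[0.4,0,0,0,0,0,0],[0.4,0,0,-1.5,0,0,0],[0.4,0,0,-3,0,0,0],[0.4,0,0,-5,0,0,0],[0.4,0,0,-5,0,0,0],[0.4,0,0,-3,0,0,0]]]'; python3 -m creep '[[[0.4,2,6,0,0,0,0],[0.4,2,6,0,0,0,0],[0.4,2,6,0,0,0,0],[0.4,2,5.5,0,0,0,0],[0.4,0,5,0,0,0,0],[0.4,0,5,0,0,0,0],[0.4,0,0,0,0,0,0]]]'; done | grep -E "pos|^force|grip|clock"
python3 - <<'E'
from h import *
np.set_printoptions(precision=4,suppress=True)
t=grab('top');s=grab('scene')
print(bot.observe()['position'],bot.observe()['force'])
cv2.imwrite('pics/c7.png',np.hstack([t['image'][100:300,130:400].repeat(2,0).repeat(2,1)[:400],cv2.resize(s['image'][130:290,140:360][:, :],(250,182))[:182].repeat(1,0) if 0 else np.zeros((400,1,3),np.uint8)]))
for n,d,roi in(('top',t,(180,145,220,215)),('scene',s,(270,230,300,255))):
    m=np.zeros(d['depth'].shape,np.uint8);x0,y0,x1,y1=roi
    h=cv2.cvtColor(d['image'],cv2.COLOR_BGR2HSV); P=cloud(d)
    m[y0:y1,x0:x1]=((h[...,2]>165)&(h[...,1]<60)&(P[...,2]>.03)&(P[...,2]<.042))[y0:y1,x0:x1]
    c=max(cv2.findContours(m,0,1)[0],key=cv2.contourArea); print(n,np.median(P[m>0][:,2]),cv2.minAreaRect((onplane(d,c[:,0],.036)[:,:2]*1000).astype(np.float32)))
E
```

```text
clock: 38.0
position: [0.4909, 0.1858, 0.3768]
force: [-0.8, 0.3, -0.3]
grip_width: 0.0598
clock: 38.88
position: [0.418, 0.5239, 0.3736]
force: [-0.0, -1.1, -0.3]
grip_width: 0.0598
[0.4195 0.5205 0.3739] [ 0.3894  0.6386 -0.2942]
top 0.036154939420493304 ((511.7256774902344, 185.9854278564453), (42.70622253417969, 85.526611328125), 88.92034149169922)
scene 0.035316244488593274 ((643.075439453125, 182.08139038085938), (40.70463180541992, 48.27035140991211), 88.2791976928711)
```

View pics/c7.png

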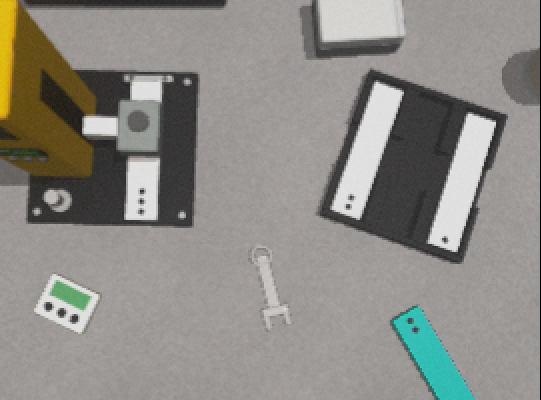

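The final view shows gauge_18 (three dots) home and central under the platen, with its nose at x≈0.667 at the stop face. gauge_14 (two dots) and gauge_10 (one dot) are flat in their bays. The timer, spanner and probe are in place and the arm is clear.

```bash
python3 -m creep '[[[0.4,0,0,0,0,0,0],[0.4,0,0,0,0,0,0]]]' | head -2; python3 -c "
from workcell import bot
print(bot.job_done())"
```

```text
clock: 39.22
position: [0.4199, 0.52, 0.374]
the job is handed in; nothing more can be done
None
```

The gap under the platen is about 14.5 mm: gauge_10 and gauge_14 hung clear, so gauge_18 now lies home against the back stop with the platen resting on it and the other two are back flat in their case; I handed the job in at about 39 s, and no verdict came back.

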